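# Move the row of forming punches to the other rack in reverse order

## Robot

A 7-joint arm with a two-finger parallel gripper is mounted at the origin on the work surface. World frame = base frame: x ahead of the robot, y to its left, z up, the work surface at z = 0. Lengths are in m, angles in rad, forces in N, time in s.
With the tool pointing down it reaches from about 0.4 to 0.85 m from the base axis. Payload 10.4 kg.
Tool frame: the origin (TCP) lies midway between the tips of the shut fingers; the grasp point (between the pads) lies 19 mm behind it; z points along the fingers, y is the line along which they close (so a half turn about z gives the same grasp; the last joint's range is limited). The gripper opens to 87 mm and grips with 3 to 60 N. Pads are 19 mm wide; open, the fingers measure 117 mm over their backs; the gripper's body (75 mm by 190 mm) begins 51 mm behind the grasp point.
Start: joints at [-1.193, 0.332, -0.065, 1.46, 0.022, 1.35, -0.088], TCP at [0.244, 0.575, 0.223] pointing down, gripper open.
Joint ranges: [-2.6, 2.6], [-0.5, 2.12], [-1.47, 1.34], [0.16, 2.42], [-1.27, 4.41], [0.06, 2.06], [-2.6, 2.6]. Speed limits (rad/s): [2.22, 2.22, 2.79, 2.79, 3.14, 3.14, 3.14].

## Interface

Orientations are given as a unit quaternion [x, y, z, w].
In Python, from bench import r gives the robot as it stands.
- The arm moves only by the tool arm_command, never from a script. Its arguments are lists of equal length, an entry for each row: "xyz": the shift along the world's x, y, z in m, a list of three; "rot": the turn, a rotation vector about the world's x, y, z in rad, a list of three. In form: {"xyz": [[tx, ty, tz], ...], "rot": [[ax, ay, az], ...]}. A call has 1 to 20 rows; each row is the pose to reach, as a shift and turn from the pose commanded when the call began; what a row does not reach only later rows make up. A row lasts 1/12 s, in which the tool goes at most 41.7 mm and 7.16 degrees, less where a joint would pass 70% of its speed; a pose out of reach is approached as far as the arm can. A call with a gripper value outside its range is refused whole. "grip" is the opening, from 0 (shut) to 1 (fully open), set as the call begins (left out, the last holds). The fingers move at their own pace and stop on an object; "squeeze" is the grip in N (left out, the last holds). Time passes only in rows, so rows that repeat a pose let the fingers close. It gives the time, the measured TCP pose, the force, the opening and the grip force at its end, in the units of the state.
- r.read_state(): the state, without advancing time (a new reading comes with each control period).
- r.camera(name): name is "scene" or "top" or "wrist"; returns the picture (384x512x3 uint8, red, green, blue); there is no depth.
- r.camera_model(name): a dict with "fx", "fy", "cx", "cy" (pixels), "T" (4x4, takes a point from camera to world coordinates). Camera axes: x right, y up, looking along -z (the intrinsics and any distortion apply to the point x, -y, -z); pixel columns grow to the right and rows downward; lengths in m; the calibration is good to about 2 mm. A picture is of the moment at which its call begins: read the wrist's pose just before it. camera_model takes no time and is no camera call; for the wrist camera it gives the pose at the moment of the call.
- r.close_job(): hands the job in; it is judged then, once.
Trained networks look in the newest picture that a camera, given by its name, has taken for a name from the list of things; names that differ only in an ending like _2 or _b are one class to them, and where a whole thing is asked for, a point or a joint stands for the part that bears it (a point fixed in the world has none). Each returns a list of dicts, best first, with "conf" (0 to 1); they miss things now and then, are a little off and sometimes report something else, mostly with a low value. They report only what shows in the picture. A call takes as long as a camera call. They do not tell look-alikes from the thing itself.
- r.look_for(label, camera): "at" ([x, y, z] in m, in the coordinates of the camera as it stood for that picture, good to about 4 mm: the middle of the surface that is visible of it).
- r.spot_point(label, camera): "at" ([x, y, z] in m, in the coordinates of the camera as it stood for that picture, good to about 4 mm: a listed point, or the origin of a listed thing).
The state is a dict: "time": time; "joint_positions": joint angles; "joint_vel": joint speeds; "joint_torque": joint torques, N m; "ee_pos": TCP position; "eef_rot": TCP orientation; "ft_force": force on the tool from outside, world axes, zero at the start; "torque": the same for the moment, N m; "width": finger opening in m; "grip_force": force on a finger pad.
Only numpy, scipy, OpenCV 4.12 (cv2) and the standard library are available. Lean on these libraries where they do the work, as an engineer would, in place of code of your own. Each camera call takes 0.05 s, during which the arm holds its last target. There are 200 camera calls.

## Task

The next panel is worked through the punches the other way round, so move the four steel forming punches from the full rack to the empty one in reverse order: the punch now nearest the robot goes to the place farthest from it in the other rack, the next one to the second farthest, and so on. Set each one down gently, do not drop it, so that at the end every pocket of the other rack has its punch standing upright in it, flat on the floor.

Things in the scene. Friction and masses are not known exactly. Their poses are not given: they have to be found in the camera images.
- rack_full: Fixed wooden rack, 256 mm long (x), 74 mm wide (y), 24 mm tall. Four alike square pockets (52 mm inside, 3 mm walls, floor 11 mm and rim 24 mm above the bench) centred at x = -90, -30, 30, 90 mm, y = 0. Origin: centre of underside, z up, x away from the robot within 26 degrees. Full at the start, on the left or the right.
- rack_empty: Fixed wooden rack, 256 mm long (x), 74 mm wide (y), 24 mm tall. Four alike square pockets (52 mm inside, 3 mm walls, floor 11 mm and rim 24 mm above the bench) centred at x = -90, -30, 30, 90 mm, y = 0. Origin: centre of underside, z up, x away from the robot within 26 degrees. Empty at the start, on the other side: the tools go here.
- tool_dome: Forming punch with a domed top: round, 34 mm diameter, 64 mm tall, its sides straight up to 48 mm. Steel, about 0.4 kg, loose and upright in a pocket of rack_full, neighbours 60 mm away along the row. Origin: centre of underside; z up; x within 12 degrees of the rack's x. Grip across the row (fingers closing along y), 30 to 45 mm above its underside.
- tool_cone: Forming punch with a pointed top: round, 32 mm diameter with straight sides up to 52 mm, then a cone to a point at 80 mm. Steel, about 0.4 kg, loose and upright in a pocket of rack_full, neighbours 60 mm away along the row. Origin: centre of underside; z up; x within 12 degrees of the rack's x. Grip across the row (fingers closing along y), 30 to 50 mm above its underside.
- tool_block: Square punch with a flat top and a small dark dimple in it: 32 x 32 mm, 60 mm tall. Steel, about 0.4 kg, loose and upright in a pocket of rack_full, neighbours 60 mm away along the row. Origin: centre of underside; z up; x within 12 degrees of the rack's x. Grip across the row (fingers closing along y), 30 to 55 mm above its underside.
- tool_ridge: Chisel-topped punch: a rectangular body 36 mm (its x) by 26 mm (its y), straight up to 50 mm, with a roof-shaped ridge along x peaking at 63 mm. Steel, about 0.4 kg, loose and upright in a pocket of rack_full, neighbours 60 mm away along the row. Origin: centre of underside; z up; x within 12 degrees of the rack's x. Grip across the row (fingers closing along y), 30 to 48 mm above its underside.
- seat_dome: Fixed square pocket of rack_full in which tool_dome stands at the start (any of the four places): 58 mm outside, 52 mm inside, 16 mm tall, inner floor 3 mm above its origin. Origin: centre of its underside, 8 mm above the bench; axes parallel to the rack's.
- seat_cone: Fixed square pocket of rack_full in which tool_cone stands at the start (any of the four places): 58 mm outside, 52 mm inside, 16 mm tall, inner floor 3 mm above its origin. Origin: centre of its underside, 8 mm above the bench; axes parallel to the rack's.
- seat_block: Fixed square pocket of rack_full in which tool_block stands at the start (any of the four places): 58 mm outside, 52 mm inside, 16 mm tall, inner floor 3 mm above its origin. Origin: centre of its underside, 8 mm above the bench; axes parallel to the rack's.
- seat_ridge: Fixed square pocket of rack_full in which tool_ridge stands at the start (any of the four places): 58 mm outside, 52 mm inside, 16 mm tall, inner floor 3 mm above its origin. Origin: centre of its underside, 8 mm above the bench; axes parallel to the rack's.
Mind the look-alikes: they are no part of the job. What is shaped like the tool_block but orange or pink is not meant.

How it is judged:
At the end, for the whole second after the job is handed in: Each punch is in the pocket of rack_empty that mirrors its starting place (place x of rack_full goes to place -x of rack_empty): within 15 mm of the pocket's centre along each rack axis, underside 6 to 15 mm above the bench, within 0.1 rad of upright, slower than 20 mm/s (((x of seat_dome in the frame of rack_full between -0.105 and -0.075 m and x of tool_dome in the frame of rack_empty between 0.075 and 0.105 m) or (x of seat_dome in the frame of rack_full between -0.045 and -0.015 m and x of tool_dome in the frame of rack_empty between 0.015 and 0.045 m) or (x of seat_dome in the frame of rack_full between 0.015 and 0.045 m and x of tool_dome in the frame of rack_empty between -0.045 and -0.015 m) or (x of seat_dome in the frame of rack_full between 0.075 and 0.105 m and x of tool_dome in the frame of rack_empty between -0.105 and -0.075 m)) and y of tool_dome in the frame of rack_empty between -0.015 and 0.015 m and z of tool_dome in the frame of rack_empty between 0.006 and 0.015 m and angle between each of tool_dome, tool_cone, tool_block, tool_ridge's own z axis and vertical below 0.1 rad and linear speed of each of tool_dome, tool_cone, tool_block, tool_ridge below 0.02 m/s and ((x of seat_cone in the frame of rack_full between -0.105 and -0.075 m and x of tool_cone in the frame of rack_empty between 0.075 and 0.105 m) or (x of seat_cone in the frame of rack_full between -0.045 and -0.015 m and x of tool_cone in the frame of rack_empty between 0.015 and 0.045 m) or (x of seat_cone in the frame of rack_full between 0.015 and 0.045 m and x of tool_cone in the frame of rack_empty between -0.045 and -0.015 m) or (x of seat_cone in the frame of rack_full between 0.075 and 0.105 m and x of tool_cone in the frame of rack_empty between -0.105 and -0.075 m)) and y of tool_cone in the frame of rack_empty between -0.015 and 0.015 m and z of tool_cone in the frame of rack_empty between 0.006 and 0.015 m and ((x of seat_block in the frame of rack_full between -0.105 and -0.075 m and x of tool_block in the frame of rack_empty between 0.075 and 0.105 m) or (x of seat_block in the frame of rack_full between -0.045 and -0.015 m and x of tool_block in the frame of rack_empty between 0.015 and 0.045 m) or (x of seat_block in the frame of rack_full between 0.015 and 0.045 m and x of tool_block in the frame of rack_empty between -0.045 and -0.015 m) or (x of seat_block in the frame of rack_full between 0.075 and 0.105 m and x of tool_block in the frame of rack_empty between -0.105 and -0.075 m)) and y of tool_block in the frame of rack_empty between -0.015 and 0.015 m and z of tool_block in the frame of rack_empty between 0.006 and 0.015 m and ((x of seat_ridge in the frame of rack_full between -0.105 and -0.075 m and x of tool_ridge in the frame of rack_empty between 0.075 and 0.105 m) or (x of seat_ridge in the frame of rack_full between -0.045 and -0.015 m and x of tool_ridge in the frame of rack_empty between 0.015 and 0.045 m) or (x of seat_ridge in the frame of rack_full between 0.015 and 0.045 m and x of tool_ridge in the frame of rack_empty between -0.045 and -0.015 m) or (x of seat_ridge in the frame of rack_full between 0.075 and 0.105 m and x of tool_ridge in the frame of rack_empty between -0.105 and -0.075 m)) and y of tool_ridge in the frame of rack_empty between -0.015 and 0.015 m and z of tool_ridge in the frame of rack_empty between 0.006 and 0.015 m); the robot touches nothing.
It fails at once if a punch is dropped: out of the fingers with its underside more than 45 mm above the bench ((height (world z) of tool_dome above 0.045 m and contact force between the fingers and tool_dome below 0.05 N) or (height (world z) of tool_cone above 0.045 m and contact force between the fingers and tool_cone below 0.05 N) or (height (world z) of tool_block above 0.045 m and contact force between the fingers and tool_block below 0.05 N) or (height (world z) of tool_ridge above 0.045 m and contact force between the fingers and tool_ridge below 0.05 N)).
It also fails if it takes over 115 s, if anything falls off the work surface, if the arm or the gripper's body presses on something with over 40 N, if the wrist force passes 120 N, or if a joint passes its speed limit or range.

## Working session

There is one attempt and no reset: what is moved stays moved. The work goes in short steps, Python scripts to look and compute and a tool call to move; the robot and the scene stay as the last step left them, time stands still between calls to the robot, and variables do not carry over. Pictures are saved under pics/ and viewed, at most 14 in all, crops included, and the job is handed in when it is done.

Besides the shell and the picture viewer there is one more tool, called after "Call:" by a JSON object that holds its "name" and its "arguments". arm_command: Moves the arm, as the interface text tells. Its arguments: {"type":"object","properties":{"xyz":{"type":"array"},"rot":{"type":"array"},"grip":{"type":"number"},"squeeze":{"type":"number"}},"required":["xyz","rot"]}

```bash
mkdir -p pics
cat > h.py <<'E'
from bench import r
import numpy as np, cv2
def w(cam,p,T=None):
    T=r.camera_model(cam)["T"] if T is None else T
    return (np.array(T)@np.r_[p,1])[:3]
def snap(cam,name):
    im=r.camera(cam); cv2.imwrite(f"pics/{name}.png",im[:,:,::-1]); return im
def proj(cam,P):
    m=r.camera_model(cam); c=np.linalg.inv(m["T"])@np.r_[P,1]
    return m["cx"]+m["fx"]*c[0]/-c[2], m["cy"]-m["fy"]*c[1]/-c[2]
E
python3 - <<'E'
from h import *
s=r.read_state(); print(s["time"],s["ee_pos"],s["eef_rot"],s["width"])
a=snap("scene","scene0"); b=snap("top","top0")
print({k:np.round(v,3).tolist() for k,v in r.camera_model("top").items() if not isinstance(v,str)})
for c in ["top"]:
  for l in ["rack_full","rack_empty","tool_dome","tool_cone","tool_block","tool_ridge"]:
    for d in r.spot_point(l,c)[:4]:
        P=w(c,d["at"]); print(c,l,round(d["conf"],2),P.round(3),np.round(proj(c,P)))
print(r.read_state()["time"])
E
```

```text
0.0 [0.24372114 0.57509976 0.2217445 ] [ 1.99084872e-01  9.79981988e-01 -7.08926219e-04 -1.23272441e-04] 0.08701211285163697
{'fx': 395.621, 'fy': 395.621, 'cx': 255.811, 'cy': 189.597, 'T': [[-0.023, 0.998, -0.063, 0.498], [-1.0, -0.022, 0.018, 0.005], [0.017, 0.064, 0.998, 0.966], [0.0, 0.0, 0.0, 1.0]]}
top rack_full 0.92 [ 0.554  0.152 -0.005] [189. 193.]
top rack_empty 0.74 [ 0.539 -0.166  0.005] [319. 196.]
top rack_empty 0.27 [0.644 0.154 0.007] [187. 156.]
top tool_dome 0.5 [0.522 0.16  0.012] [184. 206.]
top tool_dome 0.15 [ 0.539 -0.167  0.004] [319. 196.]
top tool_dome 0.15 [0.523 0.158 0.009] [185. 206.]
top tool_cone 0.74 [0.468 0.158 0.009] [186. 229.]
top tool_block 0.75 [0.641 0.156 0.012] [186. 157.]
top tool_block 0.73 [ 0.6    0.257 -0.001] [145. 175.]
top tool_block 0.62 [ 0.678  0.249 -0.   ] [148. 143.]
top tool_block 0.5 [0.669 0.054 0.   ] [228. 146.]
top tool_ridge 0.69 [0.584 0.154 0.009] [187. 181.]
top tool_ridge 0.54 [ 0.554  0.154 -0.004] [188. 193.]
0.4
```

```bash
ls; ls pics
```

```text
h.py
pics
scene0.png
top0.png
```

View pics/top0.png

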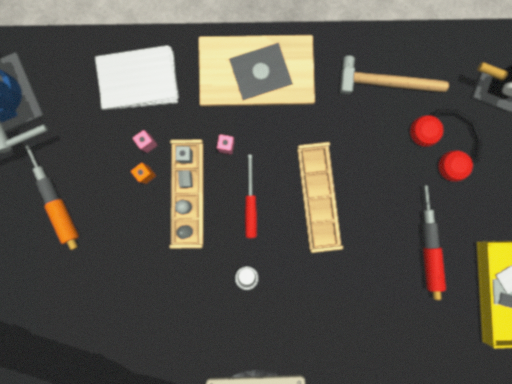

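View pics/scene0.png

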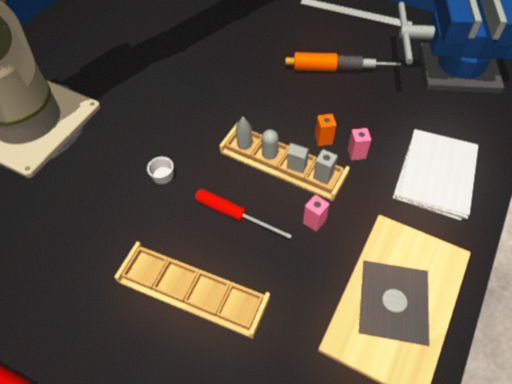

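The top view shows the rack on the left is full, with cone (185,231), dome (183,207), ridge (186,178) and block (184,154) from near to far. The empty rack is on the right at about (320,197). The scene view agrees.
- **Could be taken for tool_block:** grey block in the rack (184,154), pink (144,141), orange (142,172), pink (226,143). I choose the grey one with the dimple, in the rack.

```bash
cat >> h.py <<'E'
def ray(cam,uv,z,T=None):
    m=r.camera_model(cam); T=np.array(m["T"] if T is None else T)
    d=T[:3,:3]@np.array([(uv[0]-m["cx"])/m["fx"],-(uv[1]-m["cy"])/m["fy"],-1])
    return T[:3,3]+d*(z-T[2,3])/d[2]
E
python3 - <<'E'
from h import *
im=cv2.imread("pics/top0.png"); hsv=cv2.cvtColor(im,cv2.COLOR_BGR2HSV)
m=cv2.inRange(hsv,(10,40,90),(35,255,255)); m[:130]=0; m[260:]=0; m=cv2.morphologyEx(m,cv2.MORPH_CLOSE,np.ones((3,3)))
for x0,x1 in((165,210),(290,350)):
    k=np.zeros_like(m);k[:,x0:x1]=m[:,x0:x1]
    P=np.argwhere(k)[:,::-1]; W=np.array([ray("top",p,.02)[:2] for p in P]).astype(np.float32)
    (c,s,a)=cv2.minAreaRect(W); print(np.round(c,4),np.round(s,3),a)
m=r.camera_model("wrist"); s=r.read_state()
print(np.round(m["T"],3),m["fx"],m["cx"],m["cy"],s["ee_pos"])
E
```

```text
[0.5533 0.155 ] [0.082 0.261] 89.14633178710938Traceback (most recent call last):
  File "<stdin>", line 6, in <module>
  File "h.py", line 12, in ray
    m=r.camera_model(cam); T=np.array(m["T"] if T is None else T)
ValueError: time passes only in moves, steps and waits
```

```bash
python3 - <<'E'
s=open("h.py").read()
s=s.replace('    m=r.camera_model(cam); T=np.array(m["T"] if T is None else T)','    m=M(cam); T=np.array(m["T"] if T is None else T)')
s+='''
import functools
@functools.lru_cache(None)
def M(cam): return r.camera_model(cam)
def wood(im,cam,x0,x1,y0,y1,z=.02):
    hsv=cv2.cvtColor(im,cv2.COLOR_RGB2HSV); m=cv2.inRange(hsv,(10,40,90),(35,255,255))
    m=cv2.morphologyEx(m,cv2.MORPH_CLOSE,np.ones((3,3))); P=np.argwhere(m)[:,::-1]
    P=P[(P[:,0]>=x0)&(P[:,0]<x1)&(P[:,1]>=y0)&(P[:,1]<y1)]
    return cv2.minAreaRect(np.array([ray(cam,p,z)[:2] for p in P]).astype(np.float32))
'''
open("h.py","w").write(s)
E
python3 - <<'E'
from h import *
im=cv2.imread("pics/top0.png")[:,:,::-1].copy()
print(wood(im,"top",165,210,130,260),wood(im,"top",290,350,130,260))
m=M("wrist");print(np.round(m["T"],3),m["fx"],m["cx"],m["cy"])
E
```

```text
((0.5533043146133423, 0.15496253967285156), (0.08165813237428665, 0.26125115156173706), 89.14633178710938) ((0.5379550457000732, -0.1647687405347824), (0.2639331817626953, 0.08252320438623428), 5.132709503173828)
[[ 0.39  -0.882 -0.265  0.171]
 [ 0.921  0.373  0.113  0.607]
 [-0.001 -0.288  0.958  0.386]
 [ 0.     0.     0.     1.   ]] 290.0974487723658 249.99079588230012 191.98561699692286
```

Call:
{"name": "arm_command", "arguments": {"xyz": [[0.266,-0.42,0.03],[0.266,-0.42,0.03],[0.266,-0.42,0.03],[0.266,-0.42,0.03],[0.266,-0.42,0.03],[0.266,-0.42,0.03],[0.266,-0.42,0.03],[0.266,-0.42,0.03],[0.266,-0.42,0.03],[0.266,-0.42,0.03],[0.266,-0.42,0.03],[0.266,-0.42,0.03],[0.266,-0.42,0.03],[0.266,-0.42,0.03],[0.266,-0.42,0.03],[0.266,-0.42,0.03]], "rot": [[0,0,0.386],[0,0,0.386],[0,0,0.386],[0,0,0.386],[0,0,0.386],[0,0,0.386],[0,0,0.386],[0,0,0.386],[0,0,0.386],[0,0,0.386],[0,0,0.386],[0,0,0.386],[0,0,0.386],[0,0,0.386],[0,0,0.386],[0,0,0.386]], "grip": 1, "squeeze": 40}}

```text
time: 1.73
ee_pos: [0.5093, 0.1568, 0.2525]
eef_rot: [0.006, 1.0, 0.0, -0.0]
ft_force: [-0.1, 0.2, 0.5]
width: 0.087
grip_force: 0.0
```

Run:
```python
from h import *
s=r.read_state(); print(s["time"],s["ee_pos"],s["eef_rot"])
M("wrist"); im=snap("wrist","w1")
print(wood(im,"wrist",0,512,0,384,.022))
for l in ["rack_full","tool_dome","tool_cone","tool_block","tool_ridge"]:
    for d in r.spot_point(l,"wrist")[:3]:
        P=w("wrist",d["at"],M("wrist")["T"]); print(l,round(d["conf"],2),P.round(3),np.round(proj("wrist",P)))
```

```text
1.7333 [0.50925025 0.15678749 0.25246217] [ 6.40227151e-03  9.99979468e-01  1.94354183e-04 -1.93621299e-04]
((0.6051061153411865, 0.19383645057678223), (0.7881283760070801, 0.37152740359306335), 87.94384765625)
tool_dome 0.58 [0.519 0.157 0.011] [250. 170.]
tool_dome 0.45 [0.461 0.157 0.004] [250. 128.]
tool_cone 0.83 [0.461 0.158 0.011] [251. 128.]
tool_block 0.83 [0.643 0.163 0.011] [255. 248.]
tool_block 0.83 [0.681 0.253 0.003] [311. 267.]
tool_block 0.81 [0.6   0.254 0.003] [315. 220.]
tool_ridge 0.77 [0.586 0.154 0.013] [249. 214.]
tool_ridge 0.39 [0.523 0.153 0.008] [248. 172.]
```

View pics/w1.png

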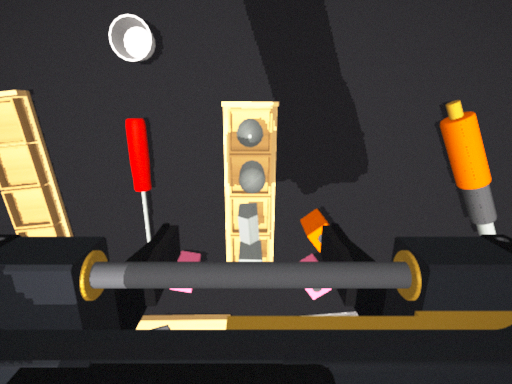

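The wrist view is flipped, with the robot side at the top. Cone is at (250,132), dome (251,177), ridge (249,222) and block (250,250), all grey and all in the rack. The orange and pink look-alikes stand outside it. Next I look at the empty rack the same way.

Call:
{"name": "arm_command", "arguments": {"xyz": [[0.11,-0.322,0],[0.11,-0.322,0],[0.11,-0.322,0],[0.11,-0.322,0],[0.11,-0.322,0],[0.11,-0.322,0],[0.11,-0.322,0],[0.11,-0.322,0],[0.11,-0.322,0],[0.11,-0.322,0],[0.11,-0.322,0],[0.11,-0.322,0]], "rot": [[0,0,0.105],[0,0,0.105],[0,0,0.105],[0,0,0.105],[0,0,0.105],[0,0,0.105],[0,0,0.105],[0,0,0.105],[0,0,0.105],[0,0,0.105],[0,0,0.105],[0,0,0.105]]}}

```text
time: 3.03
ee_pos: [0.62, -0.1648, 0.2525]
eef_rot: [-0.046, 0.999, 0.0, -0.0]
ft_force: [-0.3, 0.5, -0.6]
width: 0.0872
grip_force: 0.0
```

Run:
```python
from h import *
s=r.read_state(); print(s["time"],s["ee_pos"],s["eef_rot"])
print(np.round(M("wrist")["T"],3)); np.save("Tw2.npy",M("wrist")["T"]); im=snap("wrist","w2")
for d in r.spot_point("rack_empty","wrist")[:3]:
    P=w("wrist",d["at"],M("wrist")["T"]); print(round(d["conf"],2),P.round(3),np.round(proj("wrist",P)))
```

```text
3.0333 [ 0.61997891 -0.16480958  0.25245181] [-4.60066975e-02  9.98941012e-01  4.83235184e-04 -7.26781040e-05]
[[-0.092 -0.954 -0.286  0.542]
 [ 0.996 -0.088 -0.027 -0.172]
 [ 0.001 -0.287  0.958  0.416]
 [ 0.     0.     0.     1.   ]]
0.64 [ 0.538 -0.166 -0.001] [254. 102.]
0.41 [0.525 0.153 0.009] [489. 115.]
```

View pics/w2.png

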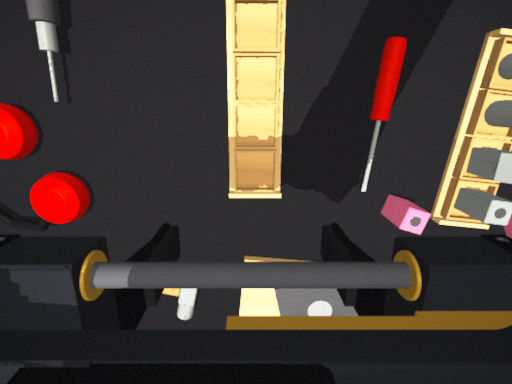

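Run:
```python
from h import *
T=np.load("Tw2.npy")
for p in [(228,197),(282,197),(228,104),(284,104),(255,150),(255,102),(255.5,53)]: print(p,ray("wrist",p,.024,T).round(4))
im=cv2.imread("pics/w2.png"); cv2.imwrite("pics/w2c.png",cv2.resize(im[0:210,205:305],None,fx=2.85,fy=2.85,interpolation=cv2.INTER_CUBIC))
```

```text
(228, 197) [ 0.6688 -0.191   0.024 ]
(282, 197) [ 0.6617 -0.1149  0.024 ]
(228, 104) [ 0.543  -0.1999  0.024 ]
(284, 104) [ 0.5364 -0.1279  0.024 ]
(255, 150) [ 0.599  -0.1594  0.024 ]
(255, 102) [ 0.5374 -0.1654  0.024 ]
(255.5, 53) [ 0.4799 -0.1704  0.024 ]
```

View pics/w2c.png

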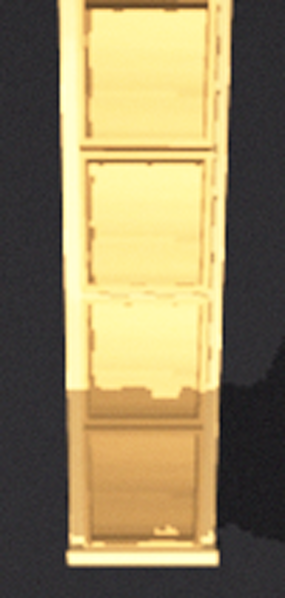

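Empty rack: centre (0.538,-0.1645), axis +5.2°. Its far end is the lower edge at (255,197), and the dividers fall at the expected 60 mm spacing. Now for the cone, nearest the robot.

Call:
{"name": "arm_command", "arguments": {"xyz": [[-0.155,0.323,-0.06],[-0.155,0.323,-0.06],[-0.155,0.323,-0.06],[-0.155,0.323,-0.06],[-0.155,0.323,-0.06],[-0.155,0.323,-0.06],[-0.155,0.323,-0.06],[-0.155,0.323,-0.06],[-0.155,0.323,-0.06],[-0.155,0.323,-0.06],[-0.155,0.323,-0.09],[-0.155,0.323,-0.12],[-0.155,0.323,-0.15],[-0.155,0.323,-0.18],[-0.155,0.323,-0.2],[-0.155,0.323,-0.218],[-0.155,0.323,-0.218],[-0.155,0.323,-0.218],[-0.155,0.323,-0.218]], "rot": [[0,0,-0.107],[0,0,-0.107],[0,0,-0.107],[0,0,-0.107],[0,0,-0.107],[0,0,-0.107],[0,0,-0.107],[0,0,-0.107],[0,0,-0.107],[0,0,-0.107],[0,0,-0.107],[0,0,-0.107],[0,0,-0.107],[0,0,-0.107],[0,0,-0.107],[0,0,-0.107],[0,0,-0.107],[0,0,-0.107],[0,0,-0.107]]}}

```text
time: 4.72
ee_pos: [0.4654, 0.1571, 0.0359]
eef_rot: [0.008, 1.0, 0.0, 0.001]
ft_force: [-0.1, 0.1, 0.1]
width: 0.0869
grip_force: 0.0
```

Run:
```python
from h import *
s=r.read_state(); print(s["time"],s["ee_pos"]); snap("wrist","w3"); np.save("Tw3.npy",M("wrist")["T"])
```

```text
4.7167 [0.46541318 0.15710118 0.03588336]
```

View pics/w3.png

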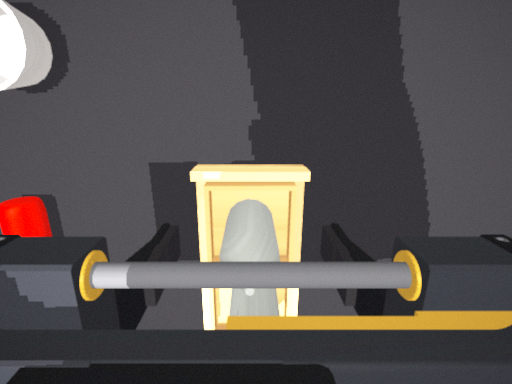

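The fingers straddle the cone at (250,250) symmetrically, and the pocket's near rim is at v≈168. I check the x offset from the cone's base edge.

Run:
```python
from h import *
T=np.load("Tw3.npy")
print(ray("wrist",(250,200),.011,T),ray("wrist",(250,165),.024,T),ray("wrist",(192,168),.024,T),ray("wrist",(309,168),.024,T))
```

```text
[0.44918321 0.15789111 0.011     ] [0.42225867 0.15830865 0.024     ] [0.42356037 0.12262771 0.024     ] [0.42471512 0.1945559  0.024     ]
```

Call:
{"name": "arm_command", "arguments": {"xyz": [[0,0,0],[0,0,0],[0,0,0],[0,0,0],[0,0,0],[0,0,0],[0,0,0],[0,0,0]], "rot": [[0,0,0],[0,0,0],[0,0,0],[0,0,0],[0,0,0],[0,0,0],[0,0,0],[0,0,0]], "grip": 0, "squeeze": 40}}

```text
time: 5.43
ee_pos: [0.4648, 0.1565, 0.0345]
eef_rot: [0.008, 1.0, 0.0, -0.0]
ft_force: [-0.1, 0.2, 0.3]
width: 0.0414
grip_force: 0.0
```

Call:
{"name": "arm_command", "arguments": {"xyz": [[0,0,0],[0,0,0],[0,0,0],[0,0,0],[0,0,0],[0,0,0.005],[0,0,0.01],[0,0,0.015]], "rot": [[0,0,0],[0,0,0],[0,0,0],[0,0,0],[0,0,0],[0,0,0],[0,0,0],[0,0,0]]}}

```text
time: 6.1
ee_pos: [0.4646, 0.1563, 0.0498]
eef_rot: [0.008, 1.0, -0.0, -0.0]
ft_force: [0.5, -0.4, -3.4]
width: 0.0309
grip_force: 40.0
```

Call:
{"name": "arm_command", "arguments": {"xyz": [[0,0,0.04],[0,0,0.08],[0.01,-0.02,0.11],[0.03,-0.058,0.11],[0.048,-0.092,0.11],[0.066,-0.126,0.11],[0.084,-0.16,0.11],[0.102,-0.194,0.11],[0.12,-0.228,0.11],[0.138,-0.262,0.11],[0.152,-0.29,0.11],[0.163,-0.312,0.1],[0.163,-0.313,0.08],[0.163,-0.313,0.06],[0.163,-0.313,0.04],[0.163,-0.313,0.03],[0.163,-0.313,0.02],[0.163,-0.313,0.02]], "rot": [[0,0,0],[0,0,0],[0,0,0.02],[0,0,0.04],[0,0,0.06],[0,0,0.08],[0,0,0.107],[0,0,0.107],[0,0,0.107],[0,0,0.107],[0,0,0.107],[0,0,0.107],[0,0,0.107],[0,0,0.107],[0,0,0.107],[0,0,0.107],[0,0,0.107],[0,0,0.107]]}}

```text
time: 7.6
ee_pos: [0.6269, -0.156, 0.068]
eef_rot: [-0.045, 0.999, 0.0, -0.001]
ft_force: [-1.0, 0.7, -4.3]
width: 0.0306
grip_force: 40.0
```

Run:
```python
from h import *
s=r.read_state(); print(s["time"],s["ee_pos"]); snap("wrist","w4"); np.save("Tw4.npy",M("wrist")["T"])
for P in [(.538+.128*.996-.037*-.0906, -.1645+.128*.0906-.037*.996,.024),(.6276,-.1563,.011)]: print(proj("wrist",P))
```

```text
7.6 [ 0.62689794 -0.15604339  0.06797628]
(np.float64(203.32678739881288), np.float64(256.6968845680916))
(np.float64(249.4446545309213), np.float64(206.62396374268823))
```

View pics/w4.png

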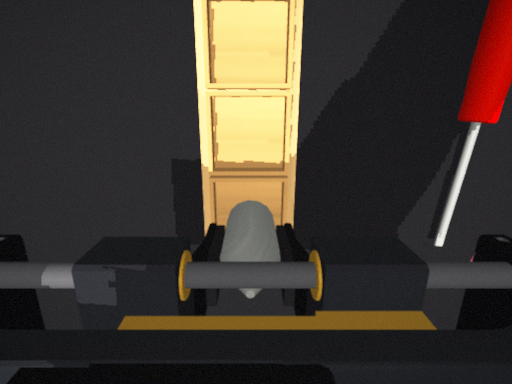

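The cone hangs centred over the far pocket: its base edge is at (250,203), with divider walls at v≈172 and 90. I lower it and release.

Call:
{"name": "arm_command", "arguments": {"xyz": [[0,0,-0.01],[0,0,-0.018],[0,0,-0.025],[0,0,-0.03],[0,0,-0.033],[0,0,-0.034],[0,0,-0.034],[0,0,-0.034]], "rot": [[0,0,0],[0,0,0],[0,0,0],[0,0,0],[0,0,0],[0,0,0],[0,0,0],[0,0,0]]}}

```text
time: 8.32
ee_pos: [0.628, -0.1566, 0.0359]
eef_rot: [-0.045, 0.999, -0.0, 0.0]
ft_force: [0.1, 0.2, -4.7]
width: 0.0308
grip_force: 40.0
```

Run:
```python
from h import *
T=np.load("Tw4.npy")
for p in [(249,172),(250,90),(250,203)]: print(ray("wrist",p,.024,T))
print("exp",(.538+.06*.996,.538),r.read_state()["ft_force"],r.read_state()["ee_pos"])
```

```text
[ 0.59617883 -0.15944774  0.024     ]
[ 0.53943024 -0.16387974  0.024     ]
[ 0.62006463 -0.15653372  0.024     ]
exp (0.5977600000000001, 0.538) [ 0.05760751  0.16721424 -4.70993271] [ 0.62804995 -0.1565607   0.03585144]
```

Call:
{"name": "arm_command", "arguments": {"xyz": [[0,0,-0.001],[0,0,-0.0015],[0,0,-0.0015],[0,0,-0.0015]], "rot": [[0,0,0],[0,0,0],[0,0,0],[0,0,0]]}}

```text
time: 8.65
ee_pos: [0.6282, -0.1566, 0.0347]
eef_rot: [-0.045, 0.999, -0.0, 0.0]
ft_force: [-0.7, 1.4, 1.3]
width: 0.0309
grip_force: 40.0
```

Call:
{"name": "arm_command", "arguments": {"xyz": [[0,0,0],[0,0,0],[0,0,0],[0,0,0],[0,0,0],[0,0,0],[0,0,0.02],[0,0,0.05],[0,0,0.085],[0,0,0.12],[0,0,0.12]], "rot": [[0,0,0],[0,0,0],[0,0,0],[0,0,0],[0,0,0],[0,0,0],[0,0,0],[0,0,0],[0,0,0],[0,0,0],[0,0,0]], "grip": 1}}

```text
time: 9.57
ee_pos: [0.631, -0.1578, 0.1618]
eef_rot: [-0.045, 0.999, -0.001, 0.005]
ft_force: [0.4, -1.1, 0.4]
width: 0.086
grip_force: 0.0
```

Call:
{"name": "arm_command", "arguments": {"xyz": [[-0.012,0.035,0.01],[-0.024,0.07,0.01],[-0.036,0.105,0.01],[-0.048,0.14,0.01],[-0.06,0.175,0.01],[-0.072,0.21,0.01],[-0.084,0.245,0.01],[-0.096,0.28,0],[-0.107,0.314,-0.01],[-0.107,0.314,-0.03],[-0.107,0.314,-0.055],[-0.107,0.314,-0.08],[-0.107,0.314,-0.1],[-0.107,0.314,-0.115],[-0.107,0.314,-0.122],[-0.107,0.314,-0.123],[-0.107,0.314,-0.123],[-0.107,0.314,-0.123]], "rot": [[0,0,-0.03],[0,0,-0.06],[0,0,-0.09],[0,0,-0.107],[0,0,-0.107],[0,0,-0.107],[0,0,-0.107],[0,0,-0.107],[0,0,-0.107],[0,0,-0.107],[0,0,-0.107],[0,0,-0.107],[0,0,-0.107],[0,0,-0.107],[0,0,-0.107],[0,0,-0.107],[0,0,-0.107],[0,0,-0.107]]}}

```text
time: 11.07
ee_pos: [0.5216, 0.1577, 0.0321]
eef_rot: [0.008, 1.0, 0.0, 0.001]
ft_force: [0.5, 0.2, -0.6]
width: 0.087
grip_force: 0.0
```

Run:
```python
from h import *
s=r.read_state(); print(s["time"],s["ee_pos"]); im=snap("wrist","w5"); np.save("Tw5.npy",M("wrist")["T"])
im2=snap("top","top5")
cv2.imwrite("pics/c5.png",cv2.hconcat([im[100:384,120:400,::-1],cv2.resize(im2[130:260,290:350,::-1],(131,284))]))
```

```text
11.0667 [0.52156326 0.15770195 0.03210278]
```

View pics/c5.png

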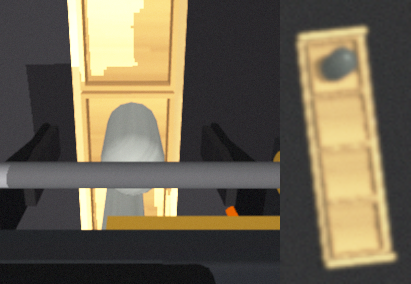

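The cone stands in the far pocket of the right rack. The dome sits between the fingers, with its base edge at about (251,202), which puts it centred in x to within about 2 mm. I close and lift.

Call:
{"name": "arm_command", "arguments": {"xyz": [[0,0,0],[0,0,0],[0,0,0],[0,0,0],[0,0,0],[0,0,0],[0,0,0],[0,0,0],[0,0,0],[0,0,0],[0,0,0],[0,0,0],[0,0,0.005],[0,0,0.01],[0,0,0.015]], "rot": [[0,0,0],[0,0,0],[0,0,0],[0,0,0],[0,0,0],[0,0,0],[0,0,0],[0,0,0],[0,0,0],[0,0,0],[0,0,0],[0,0,0],[0,0,0],[0,0,0],[0,0,0]], "grip": 0}}

```text
time: 12.42
ee_pos: [0.5206, 0.1572, 0.0464]
eef_rot: [0.008, 1.0, -0.0, -0.0]
ft_force: [-1.0, 0.1, -5.1]
width: 0.0327
grip_force: 40.0
```

Call:
{"name": "arm_command", "arguments": {"xyz": [[0,0,0.04],[0,0,0.08],[0.003,-0.02,0.1],[0.008,-0.055,0.1],[0.013,-0.09,0.1],[0.018,-0.125,0.1],[0.024,-0.16,0.1],[0.029,-0.195,0.1],[0.034,-0.23,0.1],[0.039,-0.265,0.1],[0.043,-0.295,0.1],[0.046,-0.319,0.09],[0.046,-0.319,0.07],[0.046,-0.319,0.05],[0.046,-0.319,0.03],[0.046,-0.319,0.015],[0.046,-0.319,0.003],[0.046,-0.319,-0.006],[0.046,-0.319,-0.011],[0.046,-0.319,-0.012]], "rot": [[0,0,0],[0,0,0],[0,0,0.02],[0,0,0.04],[0,0,0.06],[0,0,0.08],[0,0,0.107],[0,0,0.107],[0,0,0.107],[0,0,0.107],[0,0,0.107],[0,0,0.107],[0,0,0.107],[0,0,0.107],[0,0,0.107],[0,0,0.107],[0,0,0.107],[0,0,0.107],[0,0,0.107],[0,0,0.107]]}}

```text
time: 14.08
ee_pos: [0.5666, -0.1614, 0.0336]
eef_rot: [-0.045, 0.999, 0.0, -0.0]
ft_force: [0.3, -0.5, -3.0]
width: 0.0332
grip_force: 40.0
```

Call:
{"name": "arm_command", "arguments": {"xyz": [[0,0,-0.001],[0,0,-0.002],[0,0,-0.003],[0,0,-0.0035],[0,0,-0.0035],[0,0,-0.0035]], "rot": [[0,0,0],[0,0,0],[0,0,0],[0,0,0],[0,0,0],[0,0,0]]}}

```text
time: 14.58
ee_pos: [0.5672, -0.1616, 0.0311]
eef_rot: [-0.045, 0.999, 0.0, 0.0]
ft_force: [-1.2, 0.9, 1.1]
width: 0.0328
grip_force: 40.0
```

Call:
{"name": "arm_command", "arguments": {"xyz": [[0,0,0],[0,0,0],[0,0,0],[0,0,0],[0,0,0],[0,0,0],[0,0,0.02],[0,0,0.05],[0,0,0.085],[0,0,0.12],[0,0,0.12],[0,0,0.12]], "rot": [[0,0,0],[0,0,0],[0,0,0],[0,0,0],[0,0,0],[0,0,0],[0,0,0],[0,0,0],[0,0,0],[0,0,0],[0,0,0],[0,0,0]], "grip": 1}}

```text
time: 15.58
ee_pos: [0.5681, -0.1618, 0.1527]
eef_rot: [-0.045, 0.999, -0.0, 0.002]
ft_force: [-0.8, 0.5, -0.8]
width: 0.0868
grip_force: 0.0
```

Call:
{"name": "arm_command", "arguments": {"xyz": [[0.002,0.035,0.01],[0.004,0.07,0.01],[0.006,0.105,0.01],[0.008,0.14,0.01],[0.01,0.175,0.01],[0.012,0.21,0.01],[0.014,0.245,0.01],[0.016,0.28,0],[0.018,0.318,-0.01],[0.018,0.318,-0.03],[0.018,0.318,-0.055],[0.018,0.318,-0.08],[0.018,0.318,-0.1],[0.018,0.318,-0.113],[0.018,0.318,-0.119],[0.018,0.318,-0.119],[0.018,0.318,-0.119],[0.018,0.318,-0.119]], "rot": [[0,0,-0.03],[0,0,-0.06],[0,0,-0.09],[0,0,-0.107],[0,0,-0.107],[0,0,-0.107],[0,0,-0.107],[0,0,-0.107],[0,0,-0.107],[0,0,-0.107],[0,0,-0.107],[0,0,-0.107],[0,0,-0.107],[0,0,-0.107],[0,0,-0.107],[0,0,-0.107],[0,0,-0.107],[0,0,-0.107]]}}

```text
time: 17.08
ee_pos: [0.5857, 0.1567, 0.0328]
eef_rot: [0.008, 1.0, 0.0, 0.001]
ft_force: [0.1, -0.3, 0.6]
width: 0.0868
grip_force: 0.0
```

Run:
```python
from h import *
s=r.read_state(); print(s["time"],s["ee_pos"]); im=snap("wrist","w6"); np.save("Tw6.npy",M("wrist")["T"])
im2=snap("top","top6")
cv2.imwrite("pics/c6.png",cv2.hconcat([im[100:384,120:400,::-1],cv2.resize(im2[130:260,290:350,::-1],(131,284))]))
```

```text
17.0833 [0.58568371 0.15668623 0.03281729]
```

View pics/c6.png

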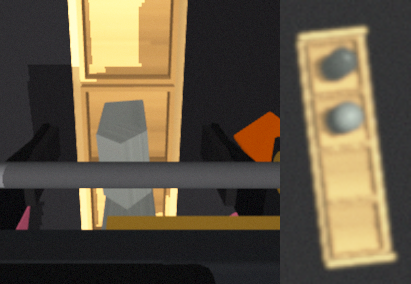

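The dome is in place behind the cone. The ridge is between the fingers, slightly turned, with its base edge at about (243,201). I close and lift.

Call:
{"name": "arm_command", "arguments": {"xyz": [[0,0,0],[0,0,0],[0,0,0],[0,0,0],[0,0,0],[0,0,0],[0,0,0],[0,0,0],[0,0,0],[0,0,0],[0,0,0],[0,0,0],[0,0,0],[0,0,0],[0,0,0],[0,0,0.005],[0,0,0.01],[0,0,0.015]], "rot": [[0,0,0],[0,0,0],[0,0,0],[0,0,0],[0,0,0],[0,0,0],[0,0,0],[0,0,0],[0,0,0],[0,0,0],[0,0,0],[0,0,0],[0,0,0],[0,0,0],[0,0,0],[0,0,0],[0,0,0],[0,0,0]], "grip": 0}}

```text
time: 18.68
ee_pos: [0.5847, 0.1568, 0.047]
eef_rot: [0.008, 1.0, 0.0, -0.0]
ft_force: [0.1, -0.7, -2.9]
width: 0.0254
grip_force: 39.6
```

Call:
{"name": "arm_command", "arguments": {"xyz": [[0,0,0.04],[0,0,0.08],[-0.005,-0.02,0.1],[-0.013,-0.055,0.1],[-0.021,-0.09,0.1],[-0.03,-0.125,0.1],[-0.038,-0.16,0.1],[-0.047,-0.195,0.1],[-0.055,-0.23,0.1],[-0.063,-0.265,0.1],[-0.071,-0.298,0.1],[-0.078,-0.324,0.09],[-0.078,-0.324,0.07],[-0.078,-0.324,0.05],[-0.078,-0.324,0.03],[-0.078,-0.324,0.015],[-0.078,-0.324,0.003],[-0.078,-0.324,-0.006],[-0.078,-0.324,-0.011],[-0.078,-0.324,-0.012]], "rot": [[0,0,0],[0,0,0],[0,0,0.02],[0,0,0.04],[0,0,0.06],[0,0,0.08],[0,0,0.107],[0,0,0.107],[0,0,0.107],[0,0,0.107],[0,0,0.107],[0,0,0.107],[0,0,0.107],[0,0,0.107],[0,0,0.107],[0,0,0.107],[0,0,0.107],[0,0,0.107],[0,0,0.107],[0,0,0.107]]}}

```text
time: 20.35
ee_pos: [0.5067, -0.1674, 0.0342]
eef_rot: [-0.045, 0.999, 0.0, -0.0]
ft_force: [0.1, -0.5, -2.2]
width: 0.026
grip_force: 39.6
```

Call:
{"name": "arm_command", "arguments": {"xyz": [[0,0,-0.001],[0,0,-0.002],[0,0,-0.003],[0,0,-0.0035],[0,0,-0.0035],[0,0,-0.0035]], "rot": [[0,0,0],[0,0,0],[0,0,0],[0,0,0],[0,0,0],[0,0,0]]}}

```text
time: 20.85
ee_pos: [0.5072, -0.1676, 0.0315]
eef_rot: [-0.045, 0.999, -0.0, 0.0]
ft_force: [0.1, 1.4, 0.3]
width: 0.0254
grip_force: 39.6
```

Call:
{"name": "arm_command", "arguments": {"xyz": [[0,0,0],[0,0,0],[0,0,0],[0,0,0],[0,0,0],[0,0,0],[0,0,0.02],[0,0,0.05],[0,0,0.085],[0,0,0.12],[0,0,0.12],[0,0,0.12]], "rot": [[0,0,0],[0,0,0],[0,0,0],[0,0,0],[0,0,0],[0,0,0],[0,0,0],[0,0,0],[0,0,0],[0,0,0],[0,0,0],[0,0,0]], "grip": 1}}

```text
time: 21.85
ee_pos: [0.5081, -0.1677, 0.1529]
eef_rot: [-0.045, 0.999, -0.0, 0.002]
ft_force: [-0.7, -0.1, -1.0]
width: 0.086
grip_force: 0.0
```

Call:
{"name": "arm_command", "arguments": {"xyz": [[0.014,0.033,0.01],[0.028,0.067,0.01],[0.042,0.1,0.01],[0.056,0.134,0.01],[0.07,0.168,0.01],[0.084,0.201,0.01],[0.098,0.235,0.01],[0.112,0.268,0.01],[0.126,0.302,0],[0.135,0.3235,-0.01],[0.135,0.3235,-0.03],[0.135,0.3235,-0.055],[0.135,0.3235,-0.08],[0.135,0.3235,-0.1],[0.135,0.3235,-0.113],[0.135,0.3235,-0.116],[0.135,0.3235,-0.116],[0.135,0.3235,-0.116]], "rot": [[0,0,-0.03],[0,0,-0.06],[0,0,-0.09],[0,0,-0.107],[0,0,-0.107],[0,0,-0.107],[0,0,-0.107],[0,0,-0.107],[0,0,-0.107],[0,0,-0.107],[0,0,-0.107],[0,0,-0.107],[0,0,-0.107],[0,0,-0.107],[0,0,-0.107],[0,0,-0.107],[0,0,-0.107],[0,0,-0.107]]}}

```text
time: 23.35
ee_pos: [0.6423, 0.156, 0.0358]
eef_rot: [0.008, 1.0, 0.0, 0.0]
ft_force: [-0.3, 0.0, -0.0]
width: 0.087
grip_force: 0.0
```

Run:
```python
from h import *
s=r.read_state(); print(s["time"],s["ee_pos"]); im=snap("wrist","w7"); np.save("Tw7.npy",M("wrist")["T"])
im2=snap("top","top7")
cv2.imwrite("pics/c7.png",cv2.hconcat([im[100:384,120:400,::-1],cv2.resize(im2[130:260,290:350,::-1],(131,284))]))
```

```text
23.35 [0.64232965 0.15596047 0.0357771 ]
```

View pics/c7.png

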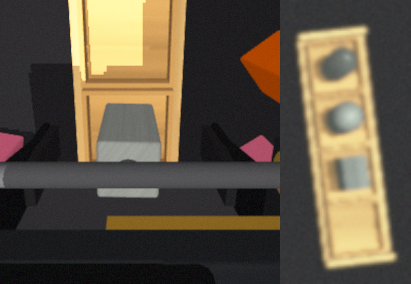

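Cone, dome and ridge stand in their pockets. The grey block is centred between the fingers, with its base edge at about (249,203). I close and lift.

Call:
{"name": "arm_command", "arguments": {"xyz": [[0,0,0],[0,0,0],[0,0,0],[0,0,0],[0,0,0],[0,0,0],[0,0,0],[0,0,0],[0,0,0],[0,0,0],[0,0,0],[0,0,0],[0,0,0],[0,0,0],[0,0,0.005],[0,0,0.01],[0,0,0.015]], "rot": [[0,0,0],[0,0,0],[0,0,0],[0,0,0],[0,0,0],[0,0,0],[0,0,0],[0,0,0],[0,0,0],[0,0,0],[0,0,0],[0,0,0],[0,0,0],[0,0,0],[0,0,0],[0,0,0],[0,0,0]], "grip": 0}}

```text
time: 24.87
ee_pos: [0.6414, 0.1562, 0.0502]
eef_rot: [0.008, 1.0, 0.0, -0.0]
ft_force: [-0.3, -0.9, -5.1]
width: 0.0317
grip_force: 39.9
```

Call:
{"name": "arm_command", "arguments": {"xyz": [[0,0,0.04],[0,0,0.08],[-0.01,-0.017,0.105],[-0.028,-0.047,0.105],[-0.046,-0.078,0.105],[-0.064,-0.108,0.105],[-0.082,-0.139,0.105],[-0.1,-0.17,0.105],[-0.118,-0.2,0.105],[-0.136,-0.231,0.105],[-0.154,-0.261,0.105],[-0.172,-0.292,0.105],[-0.186,-0.316,0.105],[-0.194,-0.329,0.095],[-0.194,-0.329,0.075],[-0.194,-0.329,0.055],[-0.194,-0.329,0.035],[-0.194,-0.329,0.02],[-0.194,-0.329,0.01],[-0.194,-0.329,0.01]], "rot": [[0,0,0],[0,0,0],[0,0,0.02],[0,0,0.04],[0,0,0.06],[0,0,0.08],[0,0,0.107],[0,0,0.107],[0,0,0.107],[0,0,0.107],[0,0,0.107],[0,0,0.107],[0,0,0.107],[0,0,0.107],[0,0,0.107],[0,0,0.107],[0,0,0.107],[0,0,0.107],[0,0,0.107],[0,0,0.107]]}}

```text
time: 26.53
ee_pos: [0.4467, -0.1726, 0.0587]
eef_rot: [-0.045, 0.999, 0.0, -0.001]
ft_force: [-0.1, 0.4, -4.5]
width: 0.0317
grip_force: 39.9
```

Call:
{"name": "arm_command", "arguments": {"xyz": [[0,0,-0.008],[0,0,-0.015],[0,0,-0.019],[0,0,-0.022],[0,0,-0.024],[0,0,-0.025],[0,0,-0.0255],[0,0,-0.0255],[0,0,-0.0255]], "rot": [[0,0,0],[0,0,0],[0,0,0],[0,0,0],[0,0,0],[0,0,0],[0,0,0],[0,0,0],[0,0,0]]}}

```text
time: 27.28
ee_pos: [0.4479, -0.1731, 0.0349]
eef_rot: [-0.045, 0.999, 0.0, 0.0]
ft_force: [-2.8, 0.2, 3.7]
width: 0.0316
grip_force: 39.9
```

Call:
{"name": "arm_command", "arguments": {"xyz": [[0,0,0],[0,0,0],[0,0,0],[0,0,0],[0,0,0],[0,0,0],[0,0,0.02],[0,0,0.05],[0,0,0.085],[0,0,0.12],[0,0.04,0.15],[0,0.08,0.18],[0,0.12,0.2],[0,0.16,0.2],[0,0.16,0.2],[0,0.16,0.2]], "rot": [[0,0,0],[0,0,0],[0,0,0],[0,0,0],[0,0,0],[0,0,0],[0,0,0],[0,0,0],[0,0,0],[0,0,0],[0,0,0],[0,0,0],[0,0,0],[0,0,0],[0,0,0],[0,0,0]], "grip": 1}}

```text
time: 28.62
ee_pos: [0.4481, -0.0085, 0.2355]
eef_rot: [-0.048, 0.999, 0.001, 0.001]
ft_force: [-0.1, -0.7, 0.1]
width: 0.0872
grip_force: 0.0
```

Run:
```python
from h import *
a=snap("scene","s8"); b=snap("top","t8")
R=np.array([[.996,.0906],[-.0906,.996]])
for l in ["tool_cone","tool_dome","tool_ridge","tool_block"]:
    for d in r.spot_point(l,"top")[:1]:
        P=w("top",d["at"]); print(l,round(d["conf"],2),P.round(3),(R@(P[:2]-[.538,-.1645])).round(3))
cv2.imwrite("pics/c8.png",cv2.hconcat([cv2.resize(a[220:350,100:290,::-1],(380,260)),cv2.resize(b[130:260,280:360,::-1],(160,260))]))
```

```text
tool_cone 0.67 [ 0.632 -0.158  0.007] [ 0.094 -0.002]
tool_dome 0.55 [ 0.568 -0.159  0.012] [0.031 0.003]
tool_ridge 0.56 [ 0.505 -0.169  0.007] [-0.033 -0.002]
tool_block 0.8 [ 0.598  0.254 -0.001] [0.098 0.411]
```

View pics/c8.png

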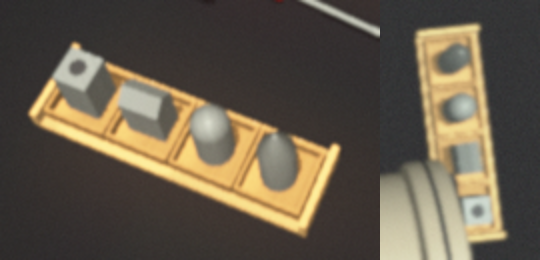

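All four stand upright in the right rack. The block was the last placed, so I check its dimple at top-view pixel about (329,235).

Run:
```python
from h import *
R=np.array([[.996,.0906],[-.0906,.996]])
P=ray("top",(329,235.5),.071); print(P,R@(P[:2]-[.538,-.1645]), r.read_state()["time"])
for d in r.spot_point("tool_block","scene")[:5]:
    P=w("scene",d["at"]); print(round(d["conf"],2),P.round(3),(R@(P[:2]-[.538,-.1645])).round(3))
```

```text
[ 0.44710006 -0.17412903  0.071     ] [-0.09140873 -0.00135498] 28.9167
0.71 [ 0.665  0.049 -0.001] [0.146 0.201]
0.68 [ 0.452 -0.177  0.014] [-0.087 -0.005]
0.66 [ 0.601  0.249 -0.005] [0.1   0.407]
```

```bash
python3 -c "
from bench import r
print(r.close_job())"
```

```text
the job is handed in; nothing more can be done
None
```

I moved all four punches into the other rack in reverse order and handed the job in at about 29 s. From far to near they are cone, dome, ridge and block; the last camera check showed all four upright and within about 5 mm of their pocket centres, but the hand-in gave no verdict.

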